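Point out the missing stone and its match

TASK

Show the stone setter what to mend: with the fingertips, point from straight above at the empty setting of the bracelet that has lost its stone, 2 to 3 cm off it, and stay there for two seconds; then point in the same way, for two seconds, at the loose stone in the tray that fits that setting. Touch and move nothing at all, do not dip down over any other bracelet or stone, and finish with the hand raised at least 25 cm above the bench.

Things in the scene. Friction and masses are not known exactly. Their poses are not given: they have to be found in the camera images.
- cuff_empty: Loose stand, round foot 80 mm across, with a level padded roll (53 mm thick, 80 mm long along y, axis 62 mm up) and a 46 mm wide copper cuff fixed round it, a steel setting on top; 100 mm high. Origin: centre of the underside. Its setting is empty: an open oblong cup, 42 (y) by 28 mm outside, walls 2 mm, ends half-round, dark floor 7 mm down.
- cuff_empty_top (a point): Centre of the mouth of the empty setting, level with its rim, 100 mm above the bench. z up.
- cuff_round: Loose stand, round foot 80 mm across, with a level padded roll (53 mm thick, 80 mm long along y, axis 62 mm up) and a 46 mm wide copper cuff fixed round it, a steel setting on top; 100 mm high. Origin: centre of the underside. This one's setting holds a round stone, 26 mm across.
- cuff_round_top (a point): Top centre of the round stone set in that cuff, 100 mm above the bench. z up.
- cuff_square: Loose stand, round foot 80 mm across, with a level padded roll (53 mm thick, 80 mm long along y, axis 62 mm up) and a 46 mm wide copper cuff fixed round it, a steel setting on top; 100 mm high. Origin: centre of the underside. This one's setting holds a square stone, 24 mm wide.
- cuff_square_top (a point): Top centre of the square stone set in that cuff, 100 mm above the bench. z up.
- tray: Low light-wood stone tray, 80 mm (its x) by 240 mm (its y), 12 mm high, walls 4 mm, floor 4 mm, two cross walls making three compartments in a row along y, about 78 mm apart centre to centre; one loose stone lies in each. Origin: centre of its underside. Stays put (1.5 kg).
- oval_stone: Loose oblong green-blue stone with half-round ends, 38 mm (its y) by 24 mm, 10 mm thick, lying flat in one compartment of the tray; it is the one that fits the empty setting. Origin: centre of its underside.
- oval_stone_top (a point): Top centre of the oblong stone, 10 mm above its underside, about 14 mm above the bench. z up.
- round_stone: Loose round green-blue stone, 26 mm across, 10 mm thick, in another compartment. Origin: centre of its underside.
- round_stone_top (a point): Top centre of the loose round stone. z up.
- square_stone: Loose square green-blue stone, 24 mm wide, 10 mm thick, in another compartment. Origin: centre of its underside.
- square_stone_top (a point): Top centre of the loose square stone. z up.
- hammer: Bystander: small hammer lying on the bench to the robot's left, 240 mm long, handle towards the robot. Origin near its middle.
- dapping_block: Bystander: 50 mm steel cube with round dimples, on the robot's right. Origin: centre of its underside.
- jar: Bystander: closed jar, 52 mm across, 60 mm high, beyond the bracelets. Origin: centre of its underside.
There are look-alikes about, which are no part of the job. Leave any orange or red look-alike of the oval_stone alone.

How it is judged:
By the outcome, as a careful person would: the job done as asked, in the order asked, and still so for the second after the job is handed in, with the robot touching nothing.
It also fails if it takes over 48 s, if anything falls off the work surface, if the arm or the gripper's body presses on something with over 40 N, if the wrist force passes 120 N, or if a joint passes its speed limit or range.

ROBOT

A 7-joint arm with a two-finger parallel gripper is mounted at the origin on the work surface. World frame = base frame: x ahead of the robot, y to its left, z up, the work surface at z = 0. Lengths are in m, angles in rad, forces in N, time in s.
With the tool pointing down it reaches from about 0.425 to 0.875 m from the base axis. Payload 8.4 kg.
Tool frame: the origin (TCP) lies at the very end of the fingers, on their centre line; the grasp point (between the pads) lies 19 mm behind it (r.grip_point_offset is the distance from the TCP to the grasp point, in m); z points along the fingers, y is the line along which they close (so a half turn about z gives the same grasp; the last joint's range is limited). The gripper opens to 85 mm and grips with 20 to 120 N. Pads are 22 mm wide; open, the fingers measure 114 mm over their backs; the gripper's body (76 mm by 85 mm) begins 54 mm behind the grasp point. The pads swing forward as they close: fully open they stand 13 mm farther back than shut.
Start: joints at [-1.274, 0.333, 0.04, 1.465, -0.013, 1.343, -0.059], TCP at [0.251, 0.6, 0.231] pointing down, gripper open.
Joint ranges: [-2.58, 2.58], [-0.38, 2.09], [-1.3, 1.39], [0.25, 2.4], [-1.5, 4.64], [0.08, 2.09], [-2.65, 2.65]. Speed limits (rad/s): [2.22, 2.22, 2.79, 2.79, 3.14, 3.14, 3.14].

INTERFACE

Orientations are given as a unit quaternion [w, x, y, z].
In Python, from cell import monitor, vision, hand_in, r gives the robot as it stands. The module is installed in compiled form; this text tells all that it offers.
- The arm moves only by the tool servo_tool, never from a script. Its argument "motion" is a list of rows, each an object with "offset": the shift along the world's x, y, z scaled (see below), a list of three; "rotation": the turn, a rotation vector about the world's x, y, z scaled (see below), a list of three; "fingers": the closure, from 0 (fully open) to 1 (shut). A call has 1 to 12 rows; each row shifts and turns the commanded pose from where the row before left it; what a row does not reach is not made up. The controller multiplies each number of a shift by 0.03 m and each number of a turn by 6 degrees. A row lasts 1/12 s, in which the tool goes at most 41.7 mm and 7.16 degrees, less where a joint would pass 70% of its speed; a pose out of reach is approached as far as the arm can. A call with a number of a shift or a turn outside -1 to 1 is refused whole. A call with a gripper value outside its range is refused whole. The fingers move at their own pace and stop on an object; the grip force is fixed at half the most. Time passes only in rows, so rows that do not move let the fingers close. It gives the time, the measured TCP pose, the force, the opening and the grip force at its end, in the units of the state.
- monitor.read_state(): the state, without advancing time (a new reading comes with each control period).
- vision.camera(name): name is "scene" or "side" or "wrist"; returns the picture (480x640x3 uint8, blue, green, red); there is no depth.
- vision.camera_info(name): a dict with "vfov" (degrees; the focal length in pixels is half the picture's height over the tangent of half this angle, whatever the lens; pixels are square), "cx", "cy" (the principal point, pixels), "R" (3x3) and "t" (3): a world point X has camera coordinates R X + t. Camera axes: x right, y down, z forward; pixel columns grow to the right and rows downward; lengths in m; the calibration is good to about 2 mm. The wrist camera is an equidistant fisheye: a pixel r from the principal point sees the ray r / f radians off the axis. A picture is of the moment at which its call begins: read the wrist's pose just before it. camera_info takes no time and is no camera call; for the wrist camera it gives the pose at the moment of the call.
- hand_in(): hands the job in; it is judged then, once.
The state is a dict: "clock": time; "joint_positions": joint angles; "joint_velocities": joint speeds; "joint_torque": joint torques, N m; "tcp_pos": TCP position; "tcp_rot": TCP orientation; "contact_force": force on the tool from outside, world axes, zero at the start; "ft_torque": the same for the moment, N m; "finger_gap": opening from 0.0 (shut) to 1.0 (fully open); "grasp_force": force on a finger pad.
Only numpy, scipy, OpenCV 4.12 (cv2) and the standard library are available. Lean on these libraries where they do the work, as an engineer would, in place of code of your own. Each camera call takes 0.05 s, during which the arm holds its last target. There are 200 camera calls.

## Working session

There is one attempt and no reset: what is moved stays moved. The work goes in short steps, Python scripts to look and compute and a tool call to move; the robot and the scene stay as the last step left them, time stands still between calls to the robot, and variables do not carry over. Pictures are saved under pics/ and viewed, at most 10 in all, crops included, and the job is handed in when it is done.

Besides the shell and the picture viewer there is one more tool, called after "Call:" as name([rows], argument=value, ...), one row to a line, values as JSON. servo_tool: Moves the arm, as the interface text tells. Shifts and turns lie within -1 to 1; 1 stands for 0.03 m of shift or 6 degrees of turn. Its arguments: {"type":"object","properties":{"motion":{"type":"array"}},"required":["motion"]}

```bash
mkdir -p pics; cat > h.py <<'E'
import numpy as np, cv2
from cell import monitor, vision, hand_in, r
def snap(n,f):
    i=vision.camera_info(n); im=vision.camera(n); cv2.imwrite('pics/'+f,im); return im,i
def ground(n,i,u,v,z):
    f=240/np.tan(np.radians(i['vfov']/2)); d=np.array([(u-i['cx'])/f,(v-i['cy'])/f,1.])
    if n=='wrist':
        q=np.hypot(d[0],d[1]); d=np.array([d[0]/q*np.sin(q),d[1]/q*np.sin(q),np.cos(q)]) if q>0 else d
    R=np.array(i['R']);C=-R.T@np.array(i['t']); w=R.T@d
    return (C+w*(z-C[2])/w[2]).round(4)
E
python3 - <<'E'
from h import *
for n in('scene','side'):
    im,i=snap(n,n+'1.png'); print(n,i)
s=monitor.read_state();print(s['clock'],s['tcp_pos'],s['tcp_rot'],s['finger_gap'])
E
```

```text
scene {'vfov': 53.86619657457379, 'cx': 319.8737279385553, 'cy': 239.39315044524088, 'R': array([[-0.25322848,  0.96721123,  0.01943651],
       [ 0.63933344,  0.18239675, -0.74698339],
       [-0.72603588, -0.17673105, -0.66455853]]), 't': array([ 0.11756058, -0.28683881,  1.44056107])}
side {'vfov': 44.21860268820123, 'cx': 323.93718119418935, 'cy': 246.71664307757482, 'R': array([[ 0.79214934, -0.61002933, -0.01906954],
       [-0.4023543 , -0.49847044, -0.76787905],
       [ 0.45892314,  0.61594759, -0.64031095]]), 't': array([-0.44929157,  0.29359227,  1.01360034])}
0.1 [0.25046597 0.59935311 0.23052663] [-9.48707902e-05  1.96600410e-01  9.80483423e-01 -7.25470411e-04] 1.0005615344198548
```

View pics/scene1.png

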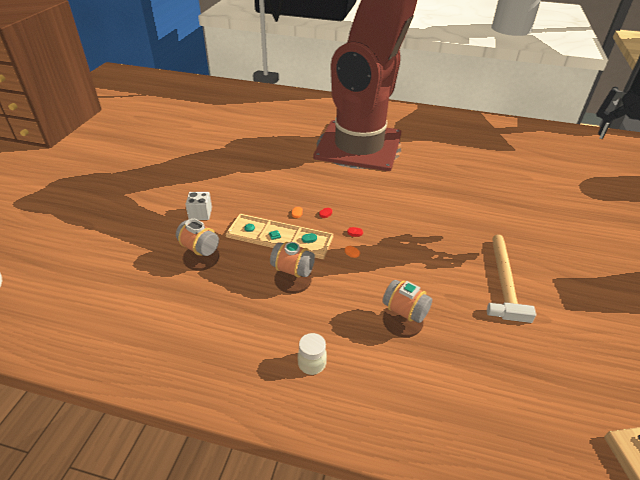

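View pics/side1.png

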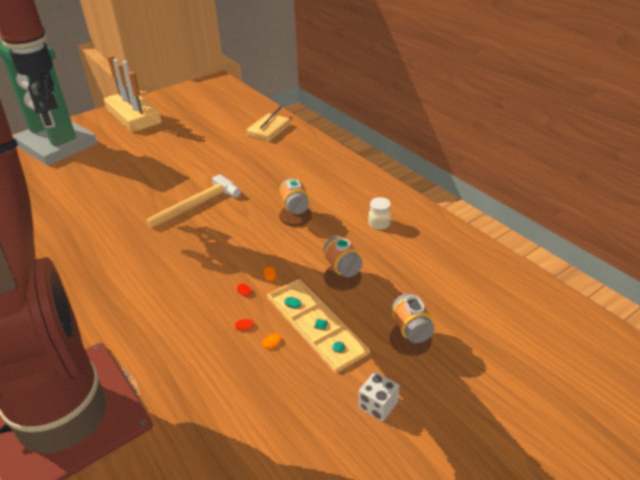

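Scene view: the empty setting is at about (196,225) and the oval stone at (310,238). Side view: the empty setting is at about (414,303) and the oval stone at (292,302). I'll enlarge these.

```bash
python3 - <<'E'
from h import *
a=cv2.imread('pics/scene1.png')[195:295,170:340]; b=cv2.imread('pics/side1.png')[270:370,270:440]
cv2.imwrite('pics/crop.png',np.vstack([cv2.resize(x,None,fx=3,fy=3,interpolation=cv2.INTER_CUBIC) for x in(a,b)]))
for n,e,o in(('scene',(196,225),(310,238)),('side',(414,303),(292,302))):
    i=vision.camera_info(n); print(n,ground(n,i,*e,.1),ground(n,i,*o,.014))
i=vision.camera_info('scene')
for u,v in((249,227),(275,235)):print(ground('scene',i,u,v,.014))
for u,v in((292,247),(410,288)):print(ground('scene',i,u,v,.1))
E
```

```text
scene [ 0.5864 -0.2386  0.1   ] [ 0.4666 -0.0234  0.014 ]
side [ 0.5876 -0.2437  0.1   ] [ 0.4622 -0.0306  0.014 ]
[ 0.4684 -0.1732  0.014 ]
[ 0.4788 -0.1047  0.014 ]
[ 0.5965 -0.0251  0.1   ]
[0.6436 0.2163 0.1   ]
```

View pics/crop.png

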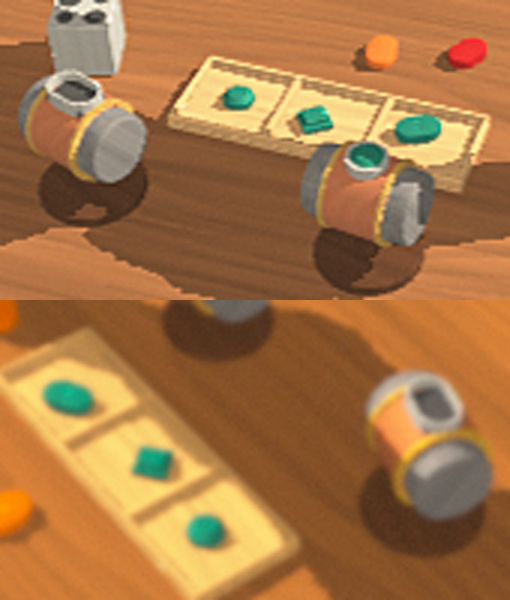

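Refined centres: empty setting about (0.587,-0.241), oval stone about (0.464,-0.027). I'll shut the fingers, raise the hand and travel across high.

Call:
servo_tool([
  {"offset": [0, 0, 0.8], "rotation": [0, 0, 0], "fingers": 1},
  {"offset": [0.4, -0.2, 0.8], "rotation": [0, 0, 0], "fingers": 1},
  {"offset": [0.5, -0.5, 0.8], "rotation": [0, 0, 0], "fingers": 1},
  {"offset": [0.5, -0.8, 0], "rotation": [0, 0, 0], "fingers": 1},
  {"offset": [0.5, -0.8, 0], "rotation": [0, 0, 0], "fingers": 1},
  {"offset": [0.5, -0.8, 0], "rotation": [0, 0, 0], "fingers": 1},
  {"offset": [0.5, -0.8, 0], "rotation": [0, 0, 0], "fingers": 1},
  {"offset": [0.5, -0.8, 0], "rotation": [0, 0, 0], "fingers": 1},
  {"offset": [0.5, -0.8, 0], "rotation": [0, 0, 0], "fingers": 1},
  {"offset": [0.5, -0.8, 0], "rotation": [0, 0, 0], "fingers": 1},
  {"offset": [0.5, -0.8, 0], "rotation": [0, 0, 0], "fingers": 1},
  {"offset": [0.5, -0.8, 0], "rotation": [0, 0, 0], "fingers": 1},
])

```text
clock: 1.1
tcp_pos: [0.413, 0.3613, 0.303]
tcp_rot: [-0.0, 0.197, 0.98, -0.0]
contact_force: [0.2, 0.7, -0.2]
finger_gap: 0.002
grasp_force: 0.0
```

Call:
servo_tool([
  {"offset": [0.25, -0.8, 0], "rotation": [0, 0, 0], "fingers": 1},
  {"offset": [0.25, -0.8, 0], "rotation": [0, 0, 0], "fingers": 1},
  {"offset": [0.25, -0.8, 0], "rotation": [0, 0, 0], "fingers": 1},
  {"offset": [0.25, -0.8, 0], "rotation": [0, 0, 0], "fingers": 1},
  {"offset": [0.25, -0.8, 0], "rotation": [0, 0, 0], "fingers": 1},
  {"offset": [0.25, -0.8, 0], "rotation": [0, 0, 0], "fingers": 1},
  {"offset": [0.25, -0.8, 0], "rotation": [0, 0, 0], "fingers": 1},
  {"offset": [0.25, -0.8, 0], "rotation": [0, 0, 0], "fingers": 1},
  {"offset": [0.25, -0.8, 0], "rotation": [0, 0, 0], "fingers": 1},
  {"offset": [0.25, -0.8, 0], "rotation": [0, 0, 0], "fingers": 1},
  {"offset": [0.25, -0.8, 0], "rotation": [0, 0, 0], "fingers": 1},
  {"offset": [0.25, -0.8, 0], "rotation": [0, 0, 0], "fingers": 1},
])

```text
clock: 2.1
tcp_pos: [0.5026, 0.0734, 0.3031]
tcp_rot: [-0.0, 0.197, 0.98, -0.0]
contact_force: [0.5, 0.1, -0.4]
finger_gap: -0.003
grasp_force: 0.0
```

Call:
servo_tool([
  {"offset": [0.25, -0.8, 0], "rotation": [0, 0, 0], "fingers": 1},
  {"offset": [0.25, -0.8, 0], "rotation": [0, 0, 0], "fingers": 1},
  {"offset": [0.25, -0.8, 0], "rotation": [0, 0, 0], "fingers": 1},
  {"offset": [0.25, -0.8, 0], "rotation": [0, 0, 0], "fingers": 1},
  {"offset": [0.25, -0.8, 0], "rotation": [0, 0, 0], "fingers": 1},
  {"offset": [0.25, -0.8, 0], "rotation": [0, 0, 0], "fingers": 1},
  {"offset": [0.25, -0.8, 0], "rotation": [0, 0, 0], "fingers": 1},
  {"offset": [0.25, -0.8, 0], "rotation": [0, 0, 0], "fingers": 1},
  {"offset": [0.25, -0.8, 0], "rotation": [0, 0, 0], "fingers": 1},
  {"offset": [0.25, -0.6, 0], "rotation": [0, 0, 0], "fingers": 1},
  {"offset": [0, -0.4, 0], "rotation": [0, 0, 0], "fingers": 1},
  {"offset": [0, 0, 0], "rotation": [0, 0, 0], "fingers": 1},
])

```text
clock: 3.1
tcp_pos: [0.5768, -0.1743, 0.3029]
tcp_rot: [-0.0, 0.199, 0.98, -0.001]
contact_force: [-0.1, -0.3, -0.4]
finger_gap: -0.001
grasp_force: 0.0
```

```bash
python3 - <<'E'
from h import *
im,i=snap('wrist','w1.png')
C=-np.array(i['R']).T@np.array(i['t']);print(C,i)
f=240/np.tan(np.radians(i['vfov']/2))
for p in((.587,-.241,.1),(.464,-.027,.014)):
    c=np.array(i['R'])@p+i['t'];th=np.arctan2(np.hypot(c[0],c[1]),c[2]);k=f*th/np.hypot(c[0],c[1]);print(i['cx']+k*c[0],i['cy']+k*c[1])
E
```

```text
[ 0.51543379 -0.14886502  0.44628382] {'vfov': 65.70646984690485, 'cx': 317.54639141929084, 'cy': 240.551693946192, 'R': array([[ 0.38866726,  0.92137706, -0.00144093],
       [ 0.88889833, -0.37455418,  0.26375921],
       [ 0.24248198, -0.10379541, -0.96458748]]), 't': array([-0.06252836, -0.63163772,  0.29004487])}
259.7677561414387 247.48501168946996
397.5162619922238 63.78456444167264
```

View pics/w1.png

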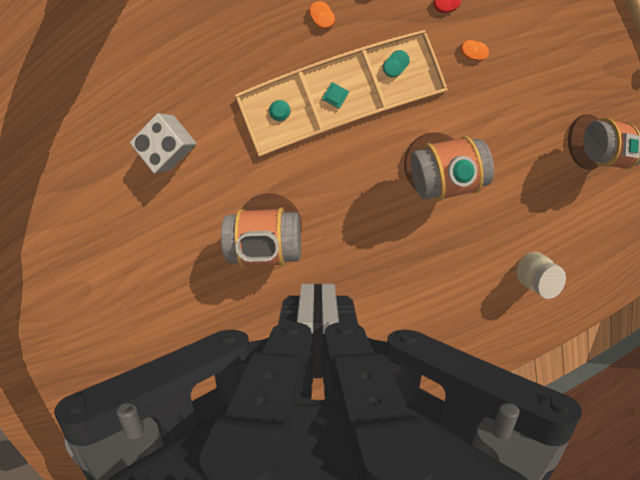

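Wrist view: the empty setting is at (257,246) and the oval stone at (397,63), both within 3 px of the prediction. I'll go above the setting at (0.586,-0.242), then descend.

Call:
servo_tool([
  {"offset": [0.1, -0.6, 0], "rotation": [0, 0, 0], "fingers": 1},
  {"offset": [0.1, -0.6, 0], "rotation": [0, 0, 0], "fingers": 1},
  {"offset": [0.1, -0.6, 0], "rotation": [0, 0, 0], "fingers": 1},
  {"offset": [0, -0.4, 0], "rotation": [0, 0, 0], "fingers": 1},
  {"offset": [0, -0.1, 0], "rotation": [0, 0, 0], "fingers": 1},
  {"offset": [0, 0, -0.5], "rotation": [0, 0, 0], "fingers": 1},
  {"offset": [0, 0, -0.7], "rotation": [0, 0, 0], "fingers": 1},
  {"offset": [0, 0, -0.7], "rotation": [0, 0, 0], "fingers": 1},
  {"offset": [0, 0, -0.7], "rotation": [0, 0, 0], "fingers": 1},
  {"offset": [0, 0, -0.7], "rotation": [0, 0, 0], "fingers": 1},
  {"offset": [0, 0, -0.7], "rotation": [0, 0, 0], "fingers": 1},
  {"offset": [0, 0, 0], "rotation": [0, 0, 0], "fingers": 1},
])

```text
clock: 4.15
tcp_pos: [0.5849, -0.2373, 0.1793]
tcp_rot: [-0.003, 0.196, 0.981, 0.001]
contact_force: [-0.6, 0.3, -0.2]
finger_gap: -0.002
grasp_force: 0.0
```

Call:
servo_tool([
  {"offset": [0, 0, 0], "rotation": [0, 0, 0], "fingers": 1},
  {"offset": [0, -0.1, -0.5], "rotation": [0, 0, 0], "fingers": 1},
  {"offset": [0, 0, -0.5], "rotation": [0, 0, 0], "fingers": 1},
  {"offset": [0, 0, -0.3], "rotation": [0, 0, 0], "fingers": 1},
  {"offset": [0, 0, 0], "rotation": [0, 0, 0], "fingers": 1},
  {"offset": [0, 0, 0], "rotation": [0, 0, 0], "fingers": 1},
  {"offset": [0, 0, 0], "rotation": [0, 0, 0], "fingers": 1},
])

```text
clock: 4.73
tcp_pos: [0.5873, -0.2434, 0.1457]
tcp_rot: [0.001, 0.197, 0.98, -0.0]
contact_force: [0.1, -0.4, 1.0]
finger_gap: 0.001
grasp_force: 0.0
```

```bash
python3 - <<'E'
from h import *
im,i=snap('wrist','w2.png'); print(monitor.read_state()['tcp_pos'])
a,_=snap('scene','s2.png'); b,_=snap('side','d2.png')
im=im[150:390,160:480]; a=cv2.resize(a[170:270,140:240],(300,300),interpolation=2); b=cv2.resize(b[240:340,360:460],(300,300),interpolation=2)
cv2.imwrite('pics/c2.png',np.hstack([a,b])); cv2.imwrite('pics/c2.png',np.vstack([np.hstack([a,b]),np.pad(im,((0,0),(0,280),(0,0)))]))
E
```

```text
[ 0.58723741 -0.24343433  0.14564494]
```

View pics/c2.png

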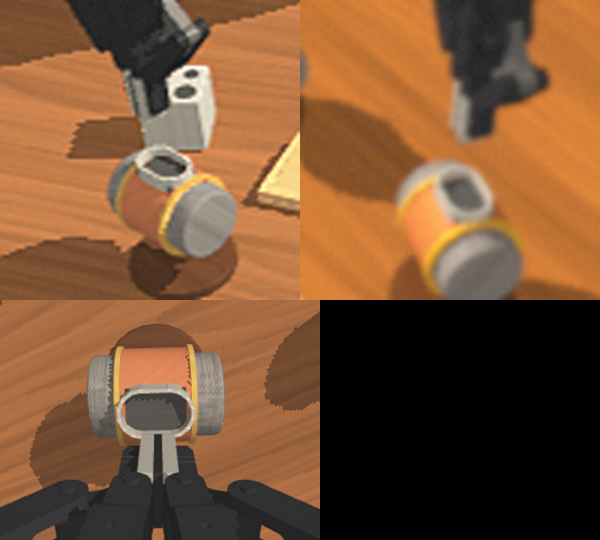

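The fingertips stand over the cup, centred in all three views (wrist crop: cup 155, fingers 157). I'll lower 21 mm and hold.

Call:
servo_tool([
  {"offset": [0, 0, -0.3], "rotation": [0, 0, 0], "fingers": 1},
  {"offset": [0, 0, -0.3], "rotation": [0, 0, 0], "fingers": 1},
  {"offset": [0, 0, -0.1], "rotation": [0, 0, 0], "fingers": 1},
  {"offset": [0, 0, 0], "rotation": [0, 0, 0], "fingers": 1},
  {"offset": [0, 0, 0], "rotation": [0, 0, 0], "fingers": 1},
  {"offset": [0, 0, 0], "rotation": [0, 0, 0], "fingers": 1},
])

```text
clock: 5.38
tcp_pos: [0.5866, -0.2434, 0.1234]
tcp_rot: [-0.0, 0.197, 0.98, -0.0]
contact_force: [0.2, 0.5, 0.0]
finger_gap: -0.002
grasp_force: 0.0
```

Call:
servo_tool([
  {"offset": [0, 0, 0], "rotation": [0, 0, 0], "fingers": 1},
  {"offset": [0, 0, 0], "rotation": [0, 0, 0], "fingers": 1},
  {"offset": [0, 0, 0], "rotation": [0, 0, 0], "fingers": 1},
  {"offset": [0, 0, 0], "rotation": [0, 0, 0], "fingers": 1},
  {"offset": [0, 0, 0], "rotation": [0, 0, 0], "fingers": 1},
  {"offset": [0, 0, 0], "rotation": [0, 0, 0], "fingers": 1},
  {"offset": [0, 0, 0], "rotation": [0, 0, 0], "fingers": 1},
  {"offset": [0, 0, 0], "rotation": [0, 0, 0], "fingers": 1},
  {"offset": [0, 0, 0], "rotation": [0, 0, 0], "fingers": 1},
  {"offset": [0, 0, 0], "rotation": [0, 0, 0], "fingers": 1},
  {"offset": [0, 0, 0], "rotation": [0, 0, 0], "fingers": 1},
  {"offset": [0, 0, 0], "rotation": [0, 0, 0], "fingers": 1},
])

```text
clock: 6.38
tcp_pos: [0.5866, -0.2433, 0.1233]
tcp_rot: [-0.0, 0.197, 0.98, -0.0]
contact_force: [0.2, 0.3, 0.0]
finger_gap: -0.003
grasp_force: 0.0
```

Call:
servo_tool([
  {"offset": [0, 0, 0], "rotation": [0, 0, 0], "fingers": 1},
  {"offset": [0, 0, 0], "rotation": [0, 0, 0], "fingers": 1},
  {"offset": [0, 0, 0], "rotation": [0, 0, 0], "fingers": 1},
  {"offset": [0, 0, 0], "rotation": [0, 0, 0], "fingers": 1},
  {"offset": [0, 0, 0], "rotation": [0, 0, 0], "fingers": 1},
  {"offset": [0, 0, 0], "rotation": [0, 0, 0], "fingers": 1},
  {"offset": [0, 0, 0], "rotation": [0, 0, 0], "fingers": 1},
  {"offset": [0, 0, 0], "rotation": [0, 0, 0], "fingers": 1},
  {"offset": [0, 0, 0], "rotation": [0, 0, 0], "fingers": 1},
  {"offset": [0, 0, 0], "rotation": [0, 0, 0], "fingers": 1},
  {"offset": [0, 0, 0], "rotation": [0, 0, 0], "fingers": 1},
  {"offset": [0, 0, 0], "rotation": [0, 0, 0], "fingers": 1},
])

```text
clock: 7.38
tcp_pos: [0.5866, -0.2433, 0.1233]
tcp_rot: [-0.0, 0.197, 0.98, -0.0]
contact_force: [-0.1, 0.0, -0.3]
finger_gap: -0.003
grasp_force: 0.0
```

Call:
servo_tool([
  {"offset": [0, 0, 0], "rotation": [0, 0, 0], "fingers": 1},
  {"offset": [0, 0, 0], "rotation": [0, 0, 0], "fingers": 1},
  {"offset": [0, 0, 0], "rotation": [0, 0, 0], "fingers": 1},
  {"offset": [0, 0, 0], "rotation": [0, 0, 0], "fingers": 1},
  {"offset": [0, 0, 0], "rotation": [0, 0, 0], "fingers": 1},
  {"offset": [0, 0, 0.5], "rotation": [0, 0, 0], "fingers": 1},
  {"offset": [0, 0, 0.7], "rotation": [0, 0, 0], "fingers": 1},
  {"offset": [0, 0, 0.7], "rotation": [0, 0, 0], "fingers": 1},
  {"offset": [0, 0, 0.7], "rotation": [0, 0, 0], "fingers": 1},
  {"offset": [0, 0, 0.7], "rotation": [0, 0, 0], "fingers": 1},
  {"offset": [0, 0, 0.7], "rotation": [0, 0, 0], "fingers": 1},
  {"offset": [0, 0, 0.7], "rotation": [0, 0, 0], "fingers": 1},
])

```text
clock: 8.38
tcp_pos: [0.5865, -0.2433, 0.2654]
tcp_rot: [0.0, 0.197, 0.98, 0.0]
contact_force: [0.6, -0.7, -0.0]
finger_gap: -0.003
grasp_force: 0.0
```

Call:
servo_tool([
  {"offset": [-0.4, 0.7, 0], "rotation": [0, 0, 0], "fingers": 1},
  {"offset": [-0.4, 0.7, 0], "rotation": [0, 0, 0], "fingers": 1},
  {"offset": [-0.4, 0.7, 0], "rotation": [0, 0, 0], "fingers": 1},
  {"offset": [-0.4, 0.7, 0], "rotation": [0, 0, 0], "fingers": 1},
  {"offset": [-0.4, 0.7, 0], "rotation": [0, 0, 0], "fingers": 1},
  {"offset": [-0.4, 0.7, 0], "rotation": [0, 0, 0], "fingers": 1},
  {"offset": [-0.4, 0.7, 0], "rotation": [0, 0, 0], "fingers": 1},
  {"offset": [-0.4, 0.7, 0], "rotation": [0, 0, 0], "fingers": 1},
  {"offset": [-0.4, 0.7, 0], "rotation": [0, 0, 0], "fingers": 1},
  {"offset": [-0.4, 0.7, 0], "rotation": [0, 0, 0], "fingers": 1},
  {"offset": [-0.1, 0.2, 0], "rotation": [0, 0, 0], "fingers": 1},
  {"offset": [0, 0, 0], "rotation": [0, 0, 0], "fingers": 1},
])

```text
clock: 9.38
tcp_pos: [0.4631, -0.0257, 0.2645]
tcp_rot: [0.0, 0.195, 0.981, 0.001]
contact_force: [-0.9, -0.3, -0.3]
finger_gap: 0.004
grasp_force: 0.0
```

Call:
servo_tool([
  {"offset": [0, 0, 0], "rotation": [0, 0, 0], "fingers": 1},
  {"offset": [0, 0, 0], "rotation": [0, 0, 0], "fingers": 1},
  {"offset": [0, 0, 0], "rotation": [0, 0, 0], "fingers": 1},
  {"offset": [0, 0, -0.5], "rotation": [0, 0, 0], "fingers": 1},
  {"offset": [0, 0, -0.7], "rotation": [0, 0, 0], "fingers": 1},
  {"offset": [0, 0, -0.7], "rotation": [0, 0, 0], "fingers": 1},
  {"offset": [0, 0, -0.7], "rotation": [0, 0, 0], "fingers": 1},
  {"offset": [0, 0, -0.7], "rotation": [0, 0, 0], "fingers": 1},
  {"offset": [0, 0, 0], "rotation": [0, 0, 0], "fingers": 1},
  {"offset": [0, 0, 0], "rotation": [0, 0, 0], "fingers": 1},
  {"offset": [0, 0, 0], "rotation": [0, 0, 0], "fingers": 1},
])

```text
clock: 10.3
tcp_pos: [0.4643, -0.0278, 0.1664]
tcp_rot: [0.0, 0.197, 0.98, -0.0]
contact_force: [1.0, 0.1, 0.6]
finger_gap: 0.005
grasp_force: 0.0
```

```bash
python3 - <<'E'
from h import *
im,i=snap('wrist','w3.png'); print(monitor.read_state()['tcp_pos'])
f=240/np.tan(np.radians(i['vfov']/2))
m=cv2.inRange(cv2.cvtColor(im,cv2.COLOR_BGR2HSV),(70,80,50),(95,255,255))
n,l,s,c=cv2.connectedComponentsWithStats(m)
for k in range(1,n):
    if s[k,4]>100: print(s[k],c[k],ground('wrist',i,*c[k],.014))
E
```

```text
[ 0.4645651  -0.02763156  0.16665525]
[ 299  200   38   41 1064] [317.12969925 219.8862782 ] [ 0.4615 -0.0275  0.014 ]
[219 248  34  35 678] [235.24483776 265.19764012] [ 0.4707 -0.1074  0.014 ]
[157 270  26  26 501] [169.4510978  282.10978044] [ 0.462  -0.1726  0.014 ]
```

View pics/w3.png

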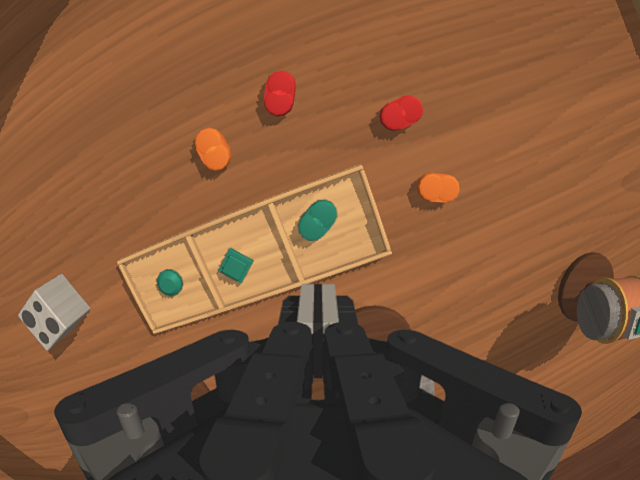

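The oval stone is at (317,220), which gives (0.462,-0.0275); the TCP is about 2 mm off in x. I'll descend 128 mm.

Call:
servo_tool([
  {"offset": [-0.05, 0, -0.5], "rotation": [0, 0, 0], "fingers": 1},
  {"offset": [0, 0, -0.6], "rotation": [0, 0, 0], "fingers": 1},
  {"offset": [0, 0, -0.6], "rotation": [0, 0, 0], "fingers": 1},
  {"offset": [0, 0, -0.6], "rotation": [0, 0, 0], "fingers": 1},
  {"offset": [0, 0, -0.5], "rotation": [0, 0, 0], "fingers": 1},
  {"offset": [0, 0, -0.4], "rotation": [0, 0, 0], "fingers": 1},
  {"offset": [0, 0, -0.3], "rotation": [0, 0, 0], "fingers": 1},
  {"offset": [0, 0, -0.2], "rotation": [0, 0, 0], "fingers": 1},
  {"offset": [0, 0, 0], "rotation": [0, 0, 0], "fingers": 1},
  {"offset": [0, 0, 0], "rotation": [0, 0, 0], "fingers": 1},
  {"offset": [0, 0, 0], "rotation": [0, 0, 0], "fingers": 1},
])

```text
clock: 11.27
tcp_pos: [0.4628, -0.0273, 0.0551]
tcp_rot: [0.001, 0.197, 0.98, 0.0]
contact_force: [0.5, -0.2, 0.8]
finger_gap: 0.0
grasp_force: 0.0
```

Call:
servo_tool([
  {"offset": [0, 0, -0.3], "rotation": [0, 0, 0], "fingers": 1},
  {"offset": [0, 0, -0.25], "rotation": [0, 0, 0], "fingers": 1},
  {"offset": [0, 0, 0], "rotation": [0, 0, 0], "fingers": 1},
  {"offset": [0, 0, 0], "rotation": [0, 0, 0], "fingers": 1},
  {"offset": [0, 0, 0], "rotation": [0, 0, 0], "fingers": 1},
  {"offset": [0, 0, 0], "rotation": [0, 0, 0], "fingers": 1},
])

```text
clock: 11.77
tcp_pos: [0.4622, -0.0273, 0.0379]
tcp_rot: [0.0, 0.197, 0.98, -0.0]
contact_force: [-0.6, 0.0, -0.4]
finger_gap: -0.003
grasp_force: 0.0
```

24 mm above the stone's top; hold, then rise.

Call:
servo_tool([
  {"offset": [0, 0, 0], "rotation": [0, 0, 0], "fingers": 1},
  {"offset": [0, 0, 0], "rotation": [0, 0, 0], "fingers": 1},
  {"offset": [0, 0, 0], "rotation": [0, 0, 0], "fingers": 1},
  {"offset": [0, 0, 0], "rotation": [0, 0, 0], "fingers": 1},
  {"offset": [0, 0, 0], "rotation": [0, 0, 0], "fingers": 1},
  {"offset": [0, 0, 0], "rotation": [0, 0, 0], "fingers": 1},
  {"offset": [0, 0, 0], "rotation": [0, 0, 0], "fingers": 1},
  {"offset": [0, 0, 0], "rotation": [0, 0, 0], "fingers": 1},
  {"offset": [0, 0, 0], "rotation": [0, 0, 0], "fingers": 1},
  {"offset": [0, 0, 0], "rotation": [0, 0, 0], "fingers": 1},
  {"offset": [0, 0, 0], "rotation": [0, 0, 0], "fingers": 1},
  {"offset": [0, 0, 0], "rotation": [0, 0, 0], "fingers": 1},
])

```text
clock: 12.77
tcp_pos: [0.4621, -0.0273, 0.0378]
tcp_rot: [-0.0, 0.197, 0.98, -0.0]
contact_force: [0.4, -0.2, 0.4]
finger_gap: 0.002
grasp_force: 0.0
```

Call:
servo_tool([
  {"offset": [0, 0, 0], "rotation": [0, 0, 0], "fingers": 1},
  {"offset": [0, 0, 0], "rotation": [0, 0, 0], "fingers": 1},
  {"offset": [0, 0, 0], "rotation": [0, 0, 0], "fingers": 1},
  {"offset": [0, 0, 0], "rotation": [0, 0, 0], "fingers": 1},
  {"offset": [0, 0, 0], "rotation": [0, 0, 0], "fingers": 1},
  {"offset": [0, 0, 0], "rotation": [0, 0, 0], "fingers": 1},
  {"offset": [0, 0, 0], "rotation": [0, 0, 0], "fingers": 1},
  {"offset": [0, 0, 0], "rotation": [0, 0, 0], "fingers": 1},
  {"offset": [0, 0, 0], "rotation": [0, 0, 0], "fingers": 1},
  {"offset": [0, 0, 0], "rotation": [0, 0, 0], "fingers": 1},
  {"offset": [0, 0, 0], "rotation": [0, 0, 0], "fingers": 1},
  {"offset": [0, 0, 0], "rotation": [0, 0, 0], "fingers": 1},
])

```text
clock: 13.77
tcp_pos: [0.4621, -0.0273, 0.0378]
tcp_rot: [-0.0, 0.197, 0.98, -0.0]
contact_force: [-0.8, -0.2, 0.5]
finger_gap: -0.001
grasp_force: 0.0
```

Call:
servo_tool([
  {"offset": [0, 0, 0], "rotation": [0, 0, 0], "fingers": 1},
  {"offset": [0, 0, 0], "rotation": [0, 0, 0], "fingers": 1},
  {"offset": [0, 0, 0], "rotation": [0, 0, 0], "fingers": 1},
  {"offset": [0, 0, 0], "rotation": [0, 0, 0], "fingers": 1},
  {"offset": [0, 0, 0.5], "rotation": [0, 0, 0], "fingers": 1},
  {"offset": [0, 0, 0.7], "rotation": [0, 0, 0], "fingers": 1},
  {"offset": [0, 0, 0.7], "rotation": [0, 0, 0], "fingers": 1},
  {"offset": [0, 0, 0.7], "rotation": [0, 0, 0], "fingers": 1},
  {"offset": [0, 0, 0.7], "rotation": [0, 0, 0], "fingers": 1},
  {"offset": [0, 0, 0.7], "rotation": [0, 0, 0], "fingers": 1},
  {"offset": [0, 0, 0.7], "rotation": [0, 0, 0], "fingers": 1},
  {"offset": [0, 0, 0.7], "rotation": [0, 0, 0], "fingers": 1},
])

```text
clock: 14.77
tcp_pos: [0.4619, -0.0274, 0.2009]
tcp_rot: [0.0, 0.197, 0.98, 0.0]
contact_force: [-0.4, -0.3, -0.2]
finger_gap: -0.003
grasp_force: 0.0
```

Call:
servo_tool([
  {"offset": [0, 0, 0.7], "rotation": [0, 0, 0], "fingers": 1},
  {"offset": [0, 0, 0.7], "rotation": [0, 0, 0], "fingers": 1},
  {"offset": [0, 0, 0.7], "rotation": [0, 0, 0], "fingers": 1},
  {"offset": [0, 0, 0.7], "rotation": [0, 0, 0], "fingers": 1},
  {"offset": [0, 0, 0.7], "rotation": [0, 0, 0], "fingers": 1},
  {"offset": [0, 0, 0.5], "rotation": [0, 0, 0], "fingers": 1},
  {"offset": [0, 0, 0], "rotation": [0, 0, 0], "fingers": 1},
  {"offset": [0, 0, 0], "rotation": [0, 0, 0], "fingers": 1},
  {"offset": [0, 0, 0], "rotation": [0, 0, 0], "fingers": 1},
  {"offset": [0, 0, 0], "rotation": [0, 0, 0], "fingers": 1},
])

```text
clock: 15.6
tcp_pos: [0.4616, -0.0273, 0.3188]
tcp_rot: [-0.001, 0.197, 0.98, -0.0]
contact_force: [0.4, -0.3, 0.9]
finger_gap: -0.005
grasp_force: 0.0
```

```bash
python3 -c "
from h import *
print(hand_in())"
```

```text
the job is handed in; nothing more can be done
None
```

I pointed at the empty setting and then at the oval stone, each from about 24 mm above and for over 2 s, touched nothing as far as the force readings show, raised the hand to 0.32 m, and handed the job in at about 16 s; no verdict came back.

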